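# Find the keyed seat for a clamp jaw on the key-cutting bench

### The job

Fit the loose clamp jaw into the bore of the grey jaw holder: lower its shank in, then feel round gently, turning the jaw a little at a time, until its notch finds the rib down inside the bore and the jaw drops fully home with its collar flat on the holder. Do not force it against the holder; let go of it at the end, and leave the padlock, the screwdriver and the oil bottle where they are.

Things in the scene. Friction and masses are not known exactly. Their poses are not given: they have to be found in the camera images.
- jaw_mid (a point): Clamp jaw: loose steel part, 0.3-0.5 kg, 68 mm tall, standing upright on the bench. This point is on its axis half-way up (34 mm above its foot), z up. Round shank 31 mm across, 24 mm long; above it a collar 48 mm across, 6 mm thick; above that a grip block (see jaw_grip). One notch runs all along the shank on its -x side, under the orange marks: 5.8 mm wide, 4.5 mm deep.
- jaw_grip (a point): Centre of the jaw's grip block, 49 mm above the foot, axes as jaw_mid: block 28 mm long (x), 24 mm wide (y), 38 mm tall, rising 19 mm above and reaching 19 mm below this point to the collar's top. Grip it from above across its 24 mm width (along y), fingertips just above the collar.
- jaw: The clamp jaw again; origin at the centre of its foot, axes as jaw_mid.
- bore (a point): Centre of the mouth of the holder's upright round bore, in its top face 50 mm above the bench; z up, -x the holder's front (orange mark). Bore 32.6 mm across, right through, mouth chamfered 4 mm all round, surfaces oiled. Inside stands one brass rib, 4.2 mm wide, 4.5 mm in from the wall, from 8 to 28 mm below the mouth. From the front mark it is set off anticlockwise (seen from above) by an unknown 0.15 to 1.45 rad (9 to 83 degrees).
- bore_home (a point): Where jaw_mid lies when the jaw is fully home, collar flat on the top face: 10 mm above bore, same axes. The jaw goes in only with its notch within about 5 degrees of the rib; else its foot stops on the rib's top, jaw_mid 16 mm above this point. The rib is rigid and does not turn. A push of about 5 N is enough to feel it; 40 N between jaw and holder is forcing it.
- holder: Jaw holder: fixed grey cast block 70 x 70 mm, 50 mm tall, with 16 mm tall feet in front and behind (142 mm over all along x, 110 mm wide). Origin at the centre of its underside, axes as bore.
- padlock_mid (a point): Brass padlock standing on the bench, 28 x 46 mm, 70 mm tall, point half-way up. Not part of the work.
- screwdriver: Screwdriver with orange handle, 200 mm long, lying on the bench. Not part of the work.
- oil: Small white oil bottle with red cap, 44 mm across, 90 mm tall, origin under its foot. Not part of the work.
There are look-alikes about, which are no part of the job. What is shaped like the jaw but green is not meant.

How it is judged:
On the way, in this order (a step that is already met when the one before it is completed fails the run):
1. the jaw is lifted clear of the bench (height (world z) of jaw_mid above 0.06 m), for 0.1 s.
2. the jaw's shank stands in the mouth of the bore (horizontal distance between jaw_mid and bore below 0.005 m and z of jaw_mid in the frame of bore below 0.029 m), for 0.1 s.
At the end, for the whole second after the job is handed in: The jaw is in the bore (axis within 4 mm), upright within 0.06 rad, fully home (collar within 2 mm of the holder's top face), released and at rest (horizontal distance between jaw_mid and bore below 0.004 m and z of jaw_mid in the frame of bore below 0.012 m and angle between jaw_mid's own z axis and vertical below 0.06 rad and linear speed of jaw below 0.01 m/s and contact force between jaw and the fingers below 0.1 N); the robot touches nothing.
It fails at once if the jaw is forced against the holder (over 40 N) (contact force between jaw and holder above 40 N).
It fails at once if the padlock is shifted by more than 20 mm (distance of padlock_mid from where it was at the start of the episode above 0.02 m).
It fails at once if the screwdriver is shifted by more than 20 mm (distance of screwdriver from where it was at the start of the episode above 0.02 m).
It fails at once if the oil bottle is shifted by more than 20 mm (distance of oil from where it was at the start of the episode above 0.02 m).
It also fails if it takes over 69 s, if anything falls off the work surface, if the arm or the gripper's body presses on something with over 40 N, if the wrist force passes 120 N, or if a joint passes its speed limit or range.

### The arm

A 7-joint arm with a two-finger parallel gripper is mounted at the origin on the work surface. World frame = base frame: x ahead of the robot, y to its left, z up, the work surface at z = 0. Lengths are in m, angles in rad, forces in N, time in s.
With the tool pointing down it reaches from about 0.425 to 0.825 m from the base axis. Payload 3.6 kg.
Tool frame: the origin (TCP) lies at the very end of the fingers, on their centre line; the grasp point (between the pads) lies 19 mm behind it; z points along the fingers, y is the direction in which the jaws open and shut (so a half turn about z gives the same grasp; the last joint's range is limited). The gripper opens to 85 mm and grips with 20 to 120 N. Pads are 22 mm wide; open, the fingers measure 114 mm over their backs; the gripper's body (76 mm by 85 mm) begins 54 mm behind the grasp point. The pads swing forward as they close: fully open they stand 13 mm farther back than shut.
Start: joints at [-1.165, 0.615, -0.013, 1.423, 0.008, 1.103, -0.04], TCP at [0.273, 0.59, 0.206] pointing down, gripper open.
Joint ranges: [-3.12, 3.12], [-0.3, 2.06], [-1.34, 1.32], [0.26, 2.42], [-1.36, 4.5], [0.01, 1.98], [-2.84, 2.84]. Speed limits (rad/s): [2.79, 2.79, 3.14, 3.14, 3.14, 3.14, 3.14].

### API

Orientations are given as a unit quaternion [w, x, y, z].
In Python, from rig import manip gives the robot as it stands.
- The arm moves only by the tool servo_tool, never from a script. Its argument "moves" is a list of rows, each an object with "offset": the shift along the world's x, y, z in m, a list of three; "turn": the turn, a rotation vector about the world's x, y, z in degrees, a list of three; "jaw": the opening, from 0 (shut) to 1 (fully open). In form: [{"offset": [x, y, z], "turn": [rx, ry, rz], "jaw": jaw}, ...]. A call has 1 to 5 rows; each row is the pose to reach, as a shift and turn from the pose commanded when the call began; what a row does not reach only later rows make up. A row lasts 1/10 s, in which the tool goes at most 50 mm and 8.59 degrees, less where a joint would pass 70% of its speed; a pose out of reach is approached as far as the arm can. A call with a gripper value outside its range is refused whole. The fingers move at their own pace and stop on an object; "squeeze" is the grip in N (left out, the last holds). Time passes only in rows, so rows that repeat a pose let the fingers close. It gives the time, the measured TCP pose, the force and the opening at its end, in the units of the state.
- manip.state(): the state, without advancing time (a new reading comes with each control period).
- manip.camera(name): name is "side" or "top" or "wrist"; returns the picture (420x560x3 uint8, red, green, blue); there is no depth.
- manip.camera_model(name): a dict with "fx", "fy", "cx", "cy" (pixels), "rvec" (rotation vector, rad) and "tvec" (3), from world to camera coordinates, as OpenCV has them. Camera axes: x right, y down, z forward; pixel columns grow to the right and rows downward; lengths in m; the calibration is good to about 2 mm. The wrist camera is an equidistant fisheye: a pixel r from the principal point sees the ray r / f radians off the axis. A picture is of the moment at which its call begins: read the wrist's pose just before it. camera_model takes no time and is no camera call; for the wrist camera it gives the pose at the moment of the call.
- manip.finish_job(): hands the job in, once; it reports no verdict.
The state is a dict: "clock": time; "q": joint angles; "joint_vel": joint speeds; "effort": joint torques, N m; "ee_pos": TCP position; "orientation": TCP orientation; "force": force on the tool from outside, world axes, zero at the start; "torque": the same for the moment, N m; "gripper_width": finger opening in m.
Only numpy, scipy, OpenCV 4.12 (cv2) and the standard library are available. Lean on these libraries where they do the work, as an engineer would, in place of code of your own. Each camera call takes 0.05 s, during which the arm holds its last target.

## Working session

There is one attempt and no reset: what is moved stays moved. The work goes in short steps, Python scripts to look and compute and a tool call to move; the robot and the scene stay as the last step left them, time stands still between calls to the robot, and variables do not carry over. Pictures are saved under pics/ and viewed, and the job is handed in when it is done.

Besides the shell and the picture viewer there is one more tool, called by a JSON object that holds its "fn" and its "kwargs", one argument or row to a line. servo_tool: Moves the arm, as the interface text tells. Its arguments: {"type":"object","properties":{"moves":{"type":"array","items":{"type":"object","properties":{"offset":{"type":"array","items":{"type":"number"}},"turn":{"type":"array","items":{"type":"number"}},"jaw":{"type":"number"}}}},"squeeze":{"type":"number"}},"required":["moves"]}

```bash
mkdir -p pics; ls; python3 - <<'E'
from rig import manip
import cv2
s=manip.state();print(s)
for n in ["side","top","wrist"]:
    print(n,manip.camera_model(n))
    cv2.imwrite(f"pics/{n}0.png",manip.camera(n)[:,:,::-1])
E
```

```text
pics
{'clock': 0.0, 'q': array([-1.1645266 ,  0.61594706, -0.01263469,  1.42493959,  0.00808227,
        1.1033842 , -0.04040459]), 'joint_vel': array([ 4.45482601e-05,  8.11056348e-04,  6.71889876e-04, -9.29187648e-05,
        5.47998994e-04,  6.74547281e-04, -1.12139315e-03]), 'effort': array([-1.33608751e-04, -4.69208264e+01,  2.58939089e-01, -1.71029842e+01,
        9.84802638e-03,  9.70939669e-03,  8.49654128e-06]), 'ee_pos': array([0.27222585, 0.5893175 , 0.20530662]), 'orientation': array([-2.75991715e-04,  2.14666227e-01,  9.76686584e-01, -1.28503989e-03]), 'force': array([-0.79809317, -0.11176314, -0.28527418]), 'torque': array([ 0.00687385, -0.05109139,  0.02206838]), 'gripper_width': 0.08492781274221675}
side {'fx': 517.450890280349, 'fy': 517.450890280349, 'cx': 278.9510259523628, 'cy': 210.50836540270188, 'rvec': array([ 0.22137899, -2.68382126,  1.46403147]), 'tvec': array([0.58831948, 0.09977166, 0.94487508])}
top {'fx': 503.32473829518597, 'fy': 503.32473829518597, 'cx': 277.69830286813556, 'cy': 214.36673601257388, 'rvec': array([ 2.22789175, -1.9892161 ,  0.20844089]), 'tvec': array([-0.05226578,  0.59164318,  0.97669574])}
wrist {'fx': 325.19226210127806, 'fy': 325.19226210127806, 'cx': 279.8286744755459, 'cy': 207.0863225685906, 'rvec': array([-2.42723783, -1.55280626, -0.22901544]), 'tvec': array([-0.64759665, -0.03774843,  0.38000323])}
```

View pics/side0.png

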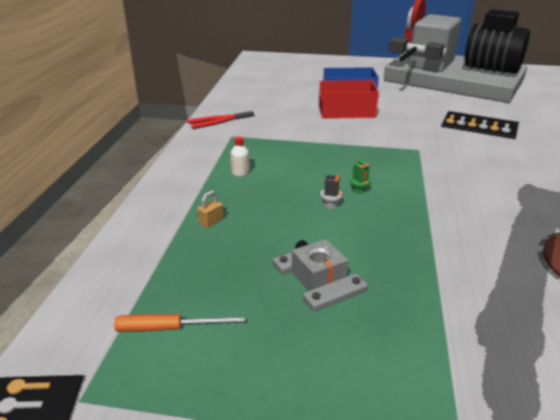

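View pics/top0.png

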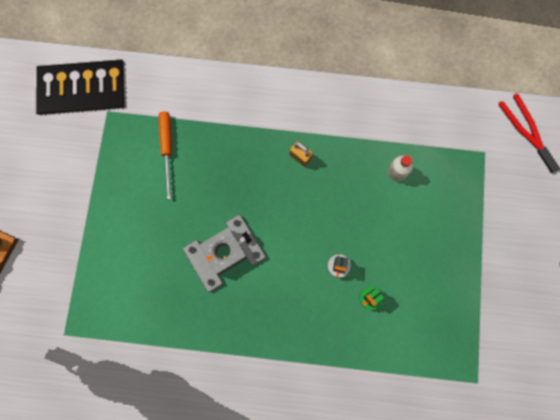

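View pics/wrist0.png

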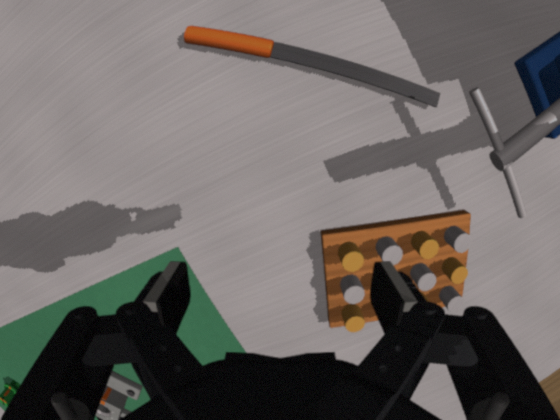

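Candidates for the jaw are the steel part with the dark block and orange mark (side 332,190; top 340,265) and the green look-alike (side 360,177; top 371,299). By the description it is the steel one, so I'll check it in a close crop.

```bash
cat > h.py <<'E'
import numpy as np, cv2
from rig import manip
def cam(n):
    m=manip.camera_model(n);R=cv2.Rodrigues(m['rvec'])[0];return m,R,m['tvec']
def ray(n,u,v,mod=None):
    m,R,t=mod or cam(n)
    x=(u-m['cx'])/m['fx'];y=(v-m['cy'])/m['fy']
    if n=='wrist':
        r=np.hypot(x,y); d=np.array([x/r*np.sin(r),y/r*np.sin(r),np.cos(r)]) if r>0 else np.array([0,0,1.])
    else: d=np.array([x,y,1.])
    return -R.T@t, R.T@(d/np.linalg.norm(d))
def onz(n,u,v,z,mod=None):
    c,d=ray(n,u,v,mod); return c+d*(z-c[2])/d[2]
def proj(n,P,mod=None):
    m,R,t=mod or cam(n); p=R@np.asarray(P)+t
    if n=='wrist':
        th=np.arctan2(np.hypot(p[0],p[1]),p[2]);h=np.hypot(p[0],p[1]);q=p[:2]/h*th
    else: q=p[:2]/p[2]
    return q*m['fx']+np.array([m['cx'],m['cy']])
E
python3 - <<'E'
import cv2,numpy as np
from h import *
a=cv2.imread("pics/top0.png");b=cv2.imread("pics/side0.png")
f=lambda i,x,y,w:cv2.resize(i[y:y+w,x:x+w],(400,400),interpolation=cv2.INTER_CUBIC)
o=np.vstack([np.hstack([f(a,310,230,80)[:300],f(a,178,205,100)[:300]][:2]) ,np.hstack([f(b,300,140,80)[:300],f(b,265,220,100)[:300]])])
cv2.imwrite("pics/crop0.png",o)
print(onz('top',222,250,.05),onz('side',320,256,.05),onz('top',340,265,.03),onz('side',332,195,.03))
c,R,t=cam('top');print(-R.T@t); c,R,t=cam('wrist');print(-R.T@t,R)
E
```

```text
[0.50881927 0.12009678 0.05      ] [0.50503573 0.12249549 0.05      ] [ 0.507821  -0.1254846  0.03     ] [ 0.5019421  -0.11654736  0.03      ]
[ 0.38555884 -0.00325446  1.07612347]
[0.20399054 0.62022303 0.37297458] [[ 0.41951397  0.90774635 -0.00214224]
 [ 0.8683386  -0.40061167  0.29240104]
 [ 0.26456777 -0.12452651 -0.95629339]]
```

View pics/crop0.png

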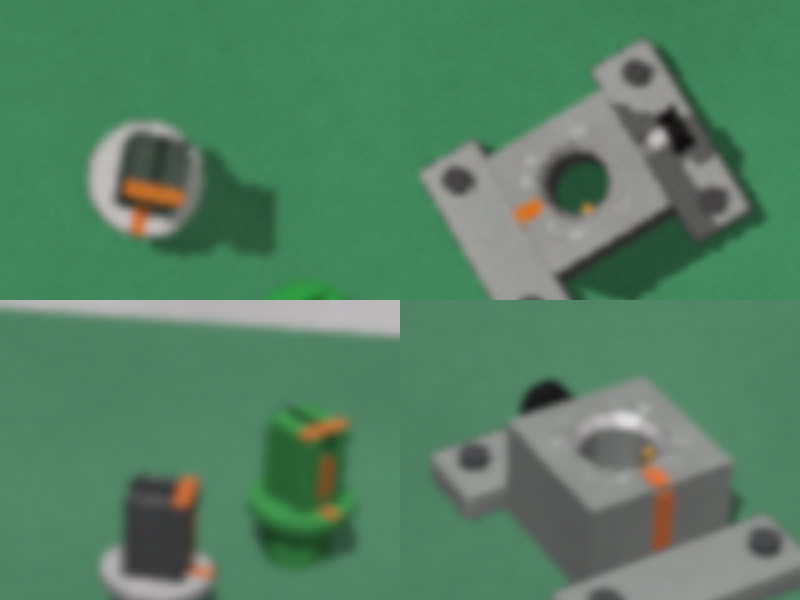

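```bash
python3 - <<'E'
from h import *
import cv2
an=lambda v:np.degrees(np.arctan2(v[1],v[0]))
a=cv2.imread("pics/top0.png")
hsv=cv2.cvtColor(a,cv2.COLOR_BGR2HSV)
def org(x,y,w):
    m=cv2.inRange(hsv,(5,120,120),(20,255,255));k=np.zeros_like(m);k[y:y+w,x:x+w]=m[y:y+w,x:x+w];return k
j=org(320,245,40);n,l,st,ce=cv2.connectedComponentsWithStats(j);print(st,ce)
g=org(195,235,50);n,l,st,ce=cv2.connectedComponentsWithStats(g);print(st,ce)
cb=onz('top',221.75,250.5,.05);cr=onz('top',224.8,257.3,.042);fm=onz('top',210,257.75,.05)
print(cb,cr-cb,fm-cb,an(fm-cb),an(cr-cb))
# collar centre
cj=onz('top',310+145/5,230+178/5,.03);mj=onz('top',310+138/5,230+222/5,.03);print(cj,an(mj-cj))
t1=onz('top',310+122/5,230+187/5,.068);t2=onz('top',310+184/5,230+197/5,.068);print((t2-t1),an(t2-t1))
E
```

```text
[[     0      0    560    420 235148]
 [   335    266     12      5     42]
 [   336    272      3      5     10]] [[279.4867105  209.48680831]
 [340.14285714 268.02380952]
 [337.3        273.9       ]]
[[     0      0    560    420 235173]
 [   207    255      6      6     25]
 [   224    257      2      1      2]] [[279.50790269 209.49452105]
 [209.56       257.24      ]
 [224.5        257.        ]]
[0.50773913 0.12046702 0.05      ] [-0.01230817 -0.00717168 -0.008     ] [-0.01748636  0.02184004  0.        ] 128.68271160123408 -149.77166382521403
[ 0.50634236 -0.1235259   0.03      ] 176.03664931773383
[-0.00118338 -0.02503263  0.        ] -92.70655081317999
```

{"fn": "servo_tool", "kwargs": {
  "moves": [
    {"offset": [0.025, -0.043, 0], "turn": [0, 0, 5], "jaw": 1},
    {"offset": [0.05, -0.086, 0], "turn": [0, 0, 10], "jaw": 1},
    {"offset": [0.075, -0.129, 0], "turn": [0, 0, 15], "jaw": 1},
    {"offset": [0.1, -0.172, 0], "turn": [0, 0, 20], "jaw": 1},
    {"offset": [0.12, -0.215, 0], "turn": [0, 0, 22], "jaw": 1}
  ]
}}

```text
clock: 0.65
ee_pos: [0.394, 0.3727, 0.2063]
orientation: [0.0, 0.024, 1.0, -0.0]
force: [0.7, 0.1, -0.4]
gripper_width: 0.0856
```

{"fn": "servo_tool", "kwargs": {
  "moves": [
    {"offset": [0.02, -0.045, 0], "jaw": 1},
    {"offset": [0.04, -0.09, 0], "jaw": 1},
    {"offset": [0.06, -0.135, 0], "jaw": 1},
    {"offset": [0.08, -0.18, 0], "jaw": 1},
    {"offset": [0.1, -0.22, 0], "jaw": 1}
  ]
}}

```text
schema error: expected keys offset, turn, jaw
```

{"fn": "servo_tool", "kwargs": {
  "moves": [
    {"offset": [0.022, -0.045, 0], "turn": [0, 0, 0], "jaw": 1},
    {"offset": [0.044, -0.09, 0], "turn": [0, 0, 0], "jaw": 1},
    {"offset": [0.066, -0.135, 0], "turn": [0, 0, 0], "jaw": 1},
    {"offset": [0.088, -0.18, 0], "turn": [0, 0, 0], "jaw": 1},
    {"offset": [0.106, -0.225, 0], "turn": [0, 0, 0], "jaw": 1}
  ]
}}

```text
clock: 1.15
ee_pos: [0.4994, 0.148, 0.2064]
orientation: [0.0, 0.025, 1.0, -0.0]
force: [0.1, -0.3, 0.2]
gripper_width: 0.0853
```

{"fn": "servo_tool", "kwargs": {
  "moves": [
    {"offset": [0, -0.028, 0], "turn": [0, 0, 0], "jaw": 1},
    {"offset": [0, -0.028, 0], "turn": [0, 0, 0], "jaw": 1},
    {"offset": [0, -0.028, 0], "turn": [0, 0, 0], "jaw": 1}
  ]
}}

```text
clock: 1.45
ee_pos: [0.4984, 0.1219, 0.2064]
orientation: [-0.0, 0.025, 1.0, 0.0]
force: [0.4, -0.2, -0.4]
gripper_width: 0.0855
```

```bash
python3 - <<'E'
from h import *
import pickle
s=manip.state();print(s['ee_pos'],s['q'],s['force'])
m=cam('wrist');im=manip.camera('wrist');pickle.dump((m,im),open('w1.pkl','wb'))
cv2.imwrite('pics/w1.png',im[:,:,::-1])
print(proj('wrist',[.5077,.1205,.05],m))
E
```

```text
[0.4983886  0.12185467 0.20635148] [-0.2353851   0.40421965 -0.06620152  1.81380819  0.03183844  0.92501221
  1.20514588] [ 0.42654826 -0.18206984 -0.41545363]
[279.8508452 193.9022212]
```

View pics/w1.png

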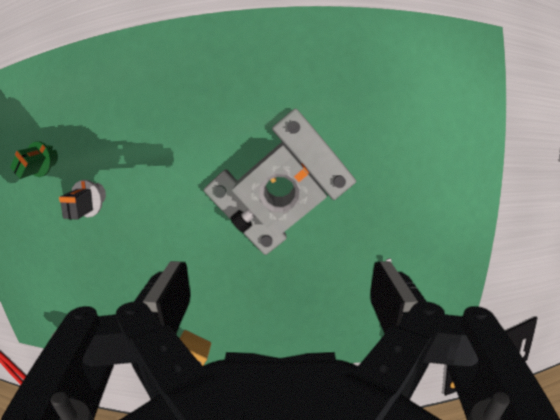

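```bash
python3 - <<'E'
import pickle
from h import *
m,im=pickle.load(open('w1.pkl','rb'));b=im[:,:,::-1]
c=cv2.resize(b[145:235,220:340],(800,600),interpolation=cv2.INTER_CUBIC);cv2.imwrite('pics/w1c.png',c)
E
```

```text
(no output)
```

View pics/w1c.png

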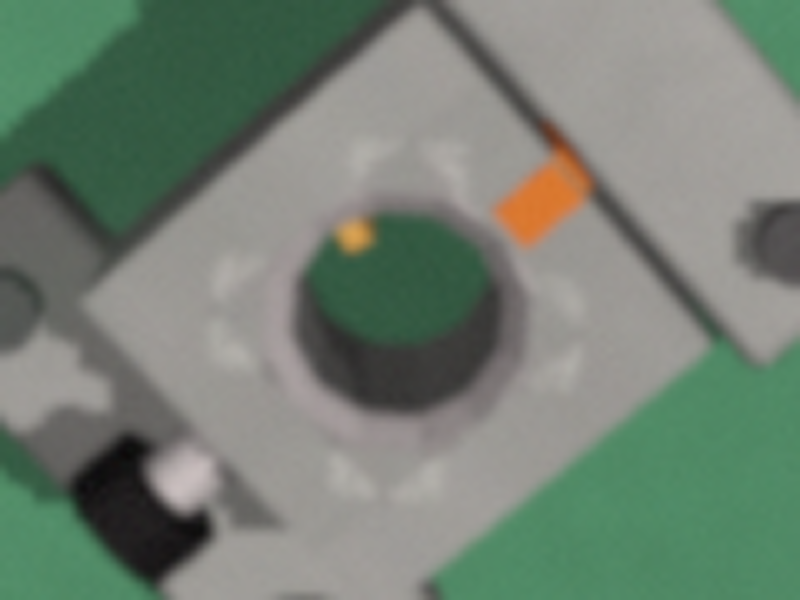

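```bash
python3 - <<'E'
import pickle
from h import *
an=lambda v:np.degrees(np.arctan2(v[1],v[0]))%360
m,im=pickle.load(open('w1.pkl','rb'))
M=m
P=lambda x,y,z:onz('wrist',220+x*.15-.425,145+y*.15-.425,z,M)
b=P(396,320,.05)
cs={k:P(*v,.05) for k,v in dict(t=(425,5),l=(85,298),r=(712,345),b=(435,578)).items()}
print('bore',b)
for k in cs: print(k,(cs[k]-b)[:2]*1e3,np.linalg.norm(cs[k]-b))
print('mean tb, lr',(cs['t']+cs['b'])/2,(cs['l']+cs['r'])/2)
print('edges t-r',an(cs['r']-cs['t']),'l-t',an(cs['t']-cs['l']), 'r-b', an(cs['r']-cs['b']))
f=P(525,215,.05);print('front',an(f-b), (f-b)[:2]*1e3)
for z in (.042,):
  r=P(355,237,z);print('rib',an(r-b),(r-b)*1e3,P(345,220,z)-b)
E
```

```text
bore [0.50624634 0.11967209 0.05      ]
t [-48.39578594   6.80347175] 0.048871661770117605
l [ -6.04766972 -47.90743257] 0.04828764235566888
r [ 6.3841412  48.92929214] 0.049344025860597635
b [42.83652056  4.05687061] 0.04302819648961191
mean tb, lr [0.50346671 0.12510226 0.05      ] [0.50641457 0.12018302 0.05      ]
edges t-r 37.56032136345977 l-t 127.74109986077197 r-b 129.08888760843809
front 127.19987420129137 [-15.54574014  20.48084966]
rib 206.603513318757 [-11.67383049  -5.84671421  -8.        ] [-0.01446996 -0.00725581 -0.008     ]
```

The picture shows the holder's front at 127.6° world, with the rib's brass top visible at crop (355,237). That puts the rib at about 206.6°, or 79° from the front. Next, the jaw.

{"fn": "servo_tool", "kwargs": {
  "moves": [
    {"offset": [0, -0.05, 0], "turn": [0, 0, 0], "jaw": 1},
    {"offset": [0, -0.1, 0], "turn": [0, 0, 0], "jaw": 1},
    {"offset": [0.003, -0.15, 0], "turn": [0, 0, 0], "jaw": 1},
    {"offset": [0.006, -0.2, 0], "turn": [0, 0, 0], "jaw": 1},
    {"offset": [0.008, -0.246, 0], "turn": [0, 0, 0], "jaw": 1}
  ]
}}

```text
clock: 2.0
ee_pos: [0.5073, -0.1239, 0.2066]
orientation: [0.0, 0.023, 1.0, 0.0]
force: [1.1, -0.4, 0.1]
gripper_width: 0.0854
```

{"fn": "servo_tool", "kwargs": {
  "moves": [
    {"offset": [0, 0, -0.03], "turn": [0, 0, 0], "jaw": 1},
    {"offset": [0, 0, -0.03], "turn": [0, 0, 0], "jaw": 1},
    {"offset": [0, 0, -0.03], "turn": [0, 0, 0], "jaw": 1}
  ]
}}

```text
clock: 2.3
ee_pos: [0.5068, -0.121, 0.1763]
orientation: [-0.001, 0.022, 1.0, 0.001]
force: [0.5, 0.5, -0.3]
gripper_width: 0.0852
```

```bash
python3 - <<'E'
from h import *
import pickle
s=manip.state();print(s['ee_pos'],s['orientation'],s['q'],s['force'])
m=cam('wrist');im=manip.camera('wrist');pickle.dump((m,im),open('w2.pkl','wb'))
p=proj('wrist',[.507,-.124,.04],m);print(p)
x,y=int(p[0])-80,int(p[1])-60
print(x,y)
b=im[:,:,::-1]
cv2.imwrite('pics/w2.png',cv2.resize(b[y:y+120,x:x+160],(800,600),interpolation=cv2.INTER_CUBIC))
E
```

```text
[ 0.5068211  -0.12096681  0.17631041] [-6.84855818e-04  2.21088122e-02  9.99754838e-01  9.97781007e-04] [ 0.20697915  0.45119816 -0.01961682  1.83320816  0.00899884  0.85896464
  1.71000885] [ 0.49535189  0.52346929 -0.25481362]
[277.3986737  190.18213516]
197 130
```

View pics/w2.png

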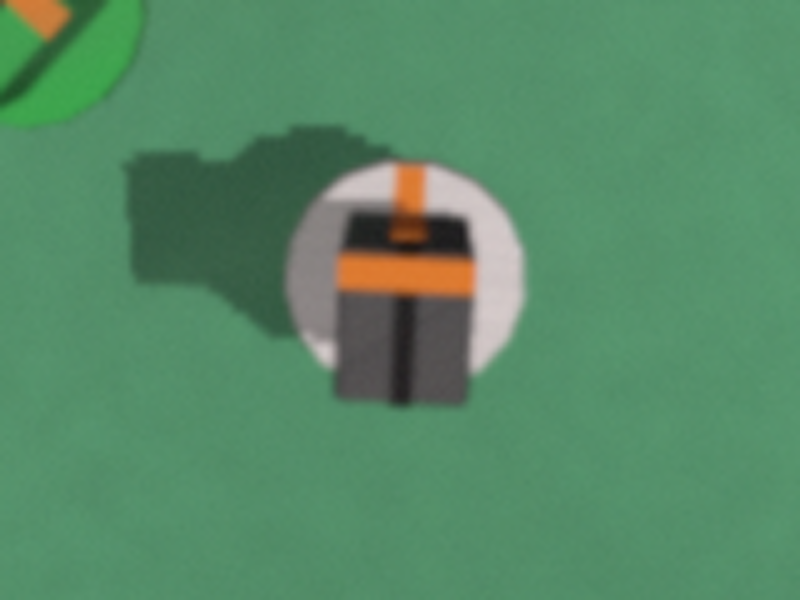

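```bash
python3 - <<'E'
import pickle
from h import *
an=lambda v:np.degrees(np.arctan2(v[1],v[0]))%360
M,im=pickle.load(open('w2.pkl','rb'))
P=lambda x,y,z:onz('wrist',197+x*.2-.4,130+y*.2-.4,z,M)
c=[P(*v,.068) for v in [(338,254),(476,256),(468,404),(333,401)]]
print('top ctr',sum(c)/4,[np.linalg.norm(c[i]-c[(i+1)%4])*1e3 for i in range(4)])
print([an(c[1]-c[0]),an(c[2]-c[3]),an(c[3]-c[0]),an(c[2]-c[1])])
g=P(404,295,.068);h=P(402,403,.068);print('groove',an(h-g))
L=P(286,278,.03);R=P(526,278,.03);T=P(406,160,.03);print(L,R,(L+R)/2,T+[.024,0,0])
print('mark',an(P(411,168,.03)-P(409,210,.03)))
print('green',onz('top',371,299,.04), P(30,20,.03))
E
```

```text
top ctr [ 0.50488695 -0.12379162  0.068     ] [np.float64(23.94265634216525), np.float64(26.93782582125877), np.float64(24.022412861167947), np.float64(26.743042582184334)]
[np.float64(86.56914498104437), np.float64(86.09887963095386), np.float64(354.8097771930916), np.float64(354.99049186072205)]
groove 356.305579333092
[ 0.50330247 -0.14732118  0.03      ] [ 0.50544505 -0.09977294  0.03      ] [ 0.50437376 -0.12354706  0.03      ] [ 0.50479825 -0.12245802  0.03      ]
mark 174.73049409815843
green [ 0.44486047 -0.19304228  0.04      ] [ 0.44882576 -0.19453786  0.03      ]
```

{"fn": "servo_tool", "kwargs": {
  "moves": [
    {"offset": [-0.002, 0, -0.04], "turn": [0, 0, -1.5], "jaw": 1},
    {"offset": [-0.002, 0, -0.06], "turn": [0, 0, -1.5], "jaw": 1},
    {"offset": [-0.002, 0, -0.06], "turn": [0, 0, -1.5], "jaw": 1},
    {"offset": [-0.002, 0, -0.06], "turn": [0, 0, -1.5], "jaw": 1}
  ]
}}

```text
clock: 2.75
ee_pos: [0.5059, -0.1226, 0.1177]
orientation: [0.001, 0.036, 0.999, 0.0]
force: [-0.7, -0.4, 0.3]
gripper_width: 0.0853
```

```bash
python3 - <<'E'
from h import *
s=manip.state();print(s['ee_pos'],s['orientation'],s['joint_vel'],s['force'])
E
```

```text
[ 0.50592529 -0.12259902  0.11771111] [1.03660678e-03 3.60861425e-02 9.99348139e-01 1.12612351e-04] [ 0.00855536 -0.01842397  0.00668813 -0.01798776 -0.00045139 -0.00403188
  0.00127089] [-0.69971544 -0.36940061  0.34654988]
```

{"fn": "servo_tool", "kwargs": {
  "moves": [
    {"offset": [-0.001, -0.001, -0.03], "turn": [0, 0, 0], "jaw": 1},
    {"offset": [-0.001, -0.001, -0.06], "turn": [0, 0, 0], "jaw": 1},
    {"offset": [-0.001, -0.001, -0.075], "turn": [0, 0, 0], "jaw": 1},
    {"offset": [-0.001, -0.001, -0.082], "turn": [0, 0, 0], "jaw": 1},
    {"offset": [-0.001, -0.001, -0.082], "turn": [0, 0, 0], "jaw": 1}
  ]
}}

```text
clock: 3.25
ee_pos: [0.5046, -0.1247, 0.0352]
orientation: [0.001, 0.037, 0.999, -0.0]
force: [0.1, 0.4, 0.4]
gripper_width: 0.0854
```

{"fn": "servo_tool", "kwargs": {
  "moves": [
    {"offset": [0, 0, 0], "turn": [0, 0, 0], "jaw": 0.6},
    {"offset": [0, 0, 0], "turn": [0, 0, 0], "jaw": 0.45},
    {"offset": [0, 0, 0], "turn": [0, 0, 0], "jaw": 0.38},
    {"offset": [0, 0, 0], "turn": [0, 0, 0], "jaw": 0.3},
    {"offset": [0, 0, 0], "turn": [0, 0, 0], "jaw": 0.1}
  ],
  "squeeze": 50
}}

```text
clock: 3.75
ee_pos: [0.504, -0.1249, 0.0352]
orientation: [0.0, 0.037, 0.999, -0.0]
force: [-0.3, 0.9, 4.5]
gripper_width: 0.0225
```

{"fn": "servo_tool", "kwargs": {
  "moves": [
    {"offset": [0, 0, 0], "turn": [0, 0, 0], "jaw": 0},
    {"offset": [0, 0, 0], "turn": [0, 0, 0], "jaw": 0},
    {"offset": [0, 0, 0], "turn": [0, 0, 0], "jaw": 0}
  ]
}}

```text
clock: 4.05
ee_pos: [0.504, -0.1249, 0.0352]
orientation: [0.0, 0.037, 0.999, -0.0]
force: [-0.4, 1.1, 6.1]
gripper_width: 0.0222
```

```bash
python3 - <<'E'
from h import *
s=manip.state();print(s['ee_pos'],s['orientation'],s['gripper_width'],s['force'])
cv2.imwrite('pics/s3.png',cv2.resize(manip.camera('side')[130:250,250:410,::-1],(800,600)))
E
```

```text
[ 0.50401297 -0.12494094  0.03515828] [ 4.98563068e-04  3.74538651e-02  9.99298232e-01 -5.76293323e-05] 0.022229945783717567 [-0.3619795   1.12614677  6.0651516 ]
```

View pics/s3.png

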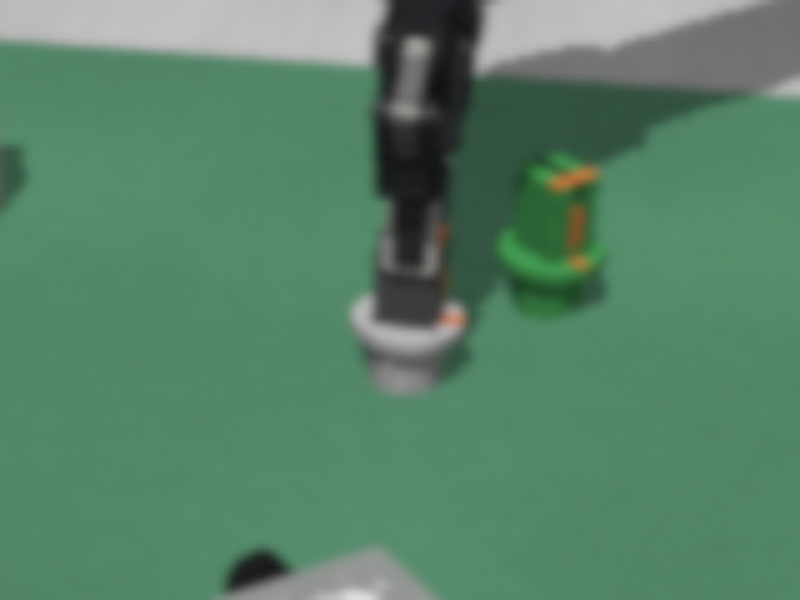

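The jaw is held, but the fingertips sit high on the block, with a gap to the collar at about crop (410,270–325). I'll regrip about 5 mm lower.

{"fn": "servo_tool", "kwargs": {
  "moves": [
    {"offset": [0, 0, 0], "turn": [0, 0, 0], "jaw": 0.55},
    {"offset": [0, 0, 0], "turn": [0, 0, 0], "jaw": 0.55},
    {"offset": [0.0005, 0.001, -0.005], "turn": [0, 0, 0], "jaw": 0.55},
    {"offset": [0.0005, 0.001, -0.005], "turn": [0, 0, 0], "jaw": 0.3},
    {"offset": [0.0005, 0.001, -0.005], "turn": [0, 0, 0], "jaw": 0}
  ],
  "squeeze": 60
}}

```text
clock: 4.6
ee_pos: [0.5039, -0.1237, 0.0292]
orientation: [-0.0, 0.037, 0.999, 0.0]
force: [-0.4, 0.1, -3.1]
gripper_width: 0.0223
```

{"fn": "servo_tool", "kwargs": {
  "moves": [
    {"offset": [0, 0, 0], "turn": [0, 0, 0], "jaw": 0},
    {"offset": [0, 0, 0], "turn": [0, 0, 0], "jaw": 0},
    {"offset": [0, 0, 0], "turn": [0, 0, 0], "jaw": 0},
    {"offset": [0, 0, 0], "turn": [0, 0, 0], "jaw": 0}
  ]
}}

```text
clock: 5.0
ee_pos: [0.5038, -0.1239, 0.0292]
orientation: [-0.0, 0.037, 0.999, 0.0]
force: [0.1, -0.8, -3.1]
gripper_width: 0.0226
```

{"fn": "servo_tool", "kwargs": {
  "moves": [
    {"offset": [0, 0, 0.02], "turn": [0, 0, 0], "jaw": 0},
    {"offset": [0, 0, 0.05], "turn": [0, 0, 0], "jaw": 0},
    {"offset": [0, 0, 0.08], "turn": [0, 0, 0], "jaw": 0},
    {"offset": [0, 0, 0.1], "turn": [0, 0, 0], "jaw": 0},
    {"offset": [0, 0, 0.1], "turn": [0, 0, 0], "jaw": 0}
  ]
}}

```text
clock: 5.5
ee_pos: [0.5058, -0.1246, 0.1319]
orientation: [0.003, 0.038, 0.999, -0.001]
force: [0.5, -0.4, -4.1]
gripper_width: 0.0224
```

```bash
python3 - <<'E'
from h import *
s=manip.state();print(s['ee_pos'],s['orientation'],s['gripper_width'],s['force'],s['q'])
a=manip.camera('side')[90:210,250:410,::-1];b=manip.camera('wrist')[100:400,80:480,::-1]
cv2.imwrite('pics/s4.png',np.hstack([cv2.resize(a,(400,300)),b]))
E
```

```text
[ 0.50583304 -0.12460485  0.13188017] [ 2.93957998e-03  3.76511683e-02  9.99286405e-01 -6.55811034e-04] 0.022440178400243725 [ 0.49405747 -0.445892   -4.09305526] [ 0.20602531  0.50623231 -0.00979891  1.8924637   0.00760507  0.73691834
  1.6873289 ]
```

View pics/s4.png

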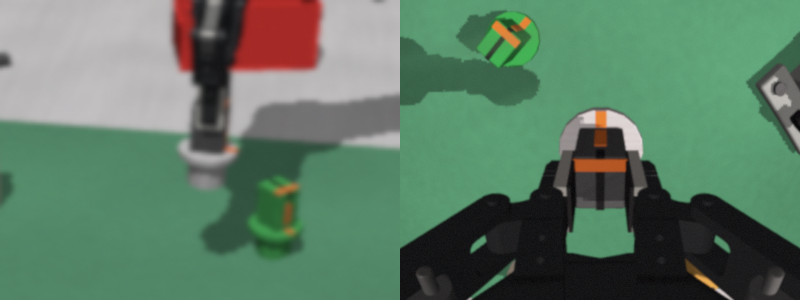

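```bash
python3 - <<'E'
from h import *
import pickle
s=manip.state();print(s['ee_pos'],s['orientation'],s['joint_vel'].round(3))
M=cam('wrist');im=manip.camera('wrist');pickle.dump((M,im,s),open('w5.pkl','wb'))
cv2.imwrite('pics/w5.png',cv2.resize(im[195:315,200:360,::-1],(800,600),interpolation=cv2.INTER_CUBIC))
E
```

```text
[ 0.5032275  -0.12389713  0.12882703] [-6.94496774e-04  3.75544457e-02  9.99294341e-01  2.80389399e-05] [-0.003  0.026 -0.001  0.022 -0.001  0.004 -0.001]
```

View pics/w5.png

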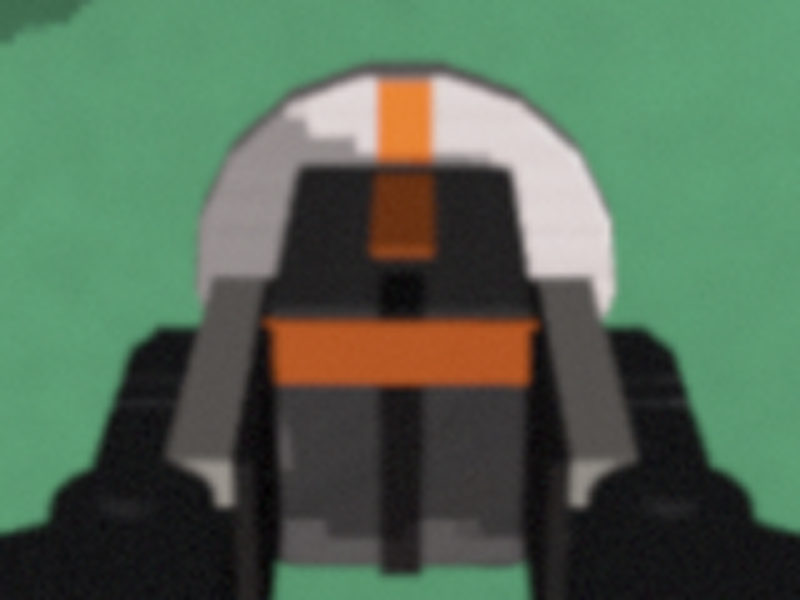

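```bash
python3 - <<'E'
import pickle
from h import *
M,im,s=pickle.load(open('w5.pkl','rb'))
tcp=s['ee_pos'];R=cv2.Rodrigues(np.array([1.,0,0]))[0]
from scipy.spatial.transform import Rotation as Ro
w,x,y,z=s['orientation'];R=Ro.from_quat([x,y,z,w]).as_matrix();print(R.round(4))
P=lambda u,v,z:R.T@(onz('wrist',200+u*.2-.4,195+v*.2-.4,tcp[2]+z,M)-tcp)*1e3
for q in [(268,320),(540,320),(525,570),(275,570)]: print('top',P(*q,.0388).round(1))
print('collar front',P(405,77,.0008).round(1),'L',P(198,250,.0008).round(1),'R',P(615,250,.0008).round(1))
E
```

```text
[[-9.972e-01  7.510e-02 -1.400e-03]
 [ 7.510e-02  9.972e-01  1.000e-04]
 [ 1.400e-03  0.000e+00 -1.000e+00]]
top [ 12.3 -12.6 -38.8]
top [ 12.3  11.3 -38.8]
top [-14.4  10.9 -38.8]
top [-14.5 -12.9 -38.8]
collar front [22.7 -0.5 -0.8] L [  2.4 -23.7  -0.8] R [ 2.4 23.1 -0.8]
```

{"fn": "servo_tool", "kwargs": {
  "moves": [
    {"offset": [0, 0.04, 0], "turn": [0, 0, 6], "jaw": 0},
    {"offset": [0, 0.085, 0], "turn": [0, 0, 12], "jaw": 0},
    {"offset": [0, 0.13, 0], "turn": [0, 0, 18], "jaw": 0},
    {"offset": [0, 0.175, 0], "turn": [0, 0, 25], "jaw": 0},
    {"offset": [0.001, 0.215, 0], "turn": [0, 0, 31], "jaw": 0}
  ]
}}

```text
clock: 6.15
ee_pos: [0.5033, 0.0933, 0.1276]
orientation: [-0.002, -0.234, 0.972, 0.0]
force: [0.4, -0.1, -4.4]
gripper_width: 0.0225
```

{"fn": "servo_tool", "kwargs": {
  "moves": [
    {"offset": [0, 0.02, 0], "turn": [0, 0, 0], "jaw": 0},
    {"offset": [0, 0.029, 0], "turn": [0, 0, 0], "jaw": 0},
    {"offset": [0, 0.029, 0], "turn": [0, 0, 0], "jaw": 0},
    {"offset": [0, 0.029, 0], "turn": [0, 0, 0], "jaw": 0},
    {"offset": [0, 0.029, 0], "turn": [0, 0, 0], "jaw": 0}
  ]
}}

```text
clock: 6.65
ee_pos: [0.505, 0.1174, 0.129]
orientation: [-0.001, -0.229, 0.973, -0.001]
force: [0.3, 0.6, -3.2]
gripper_width: 0.0224
```

```bash
cat >> h.py <<'E'
def st():
    s=manip.state();w,x,y,z=s['orientation']
    print(s['clock'],(s['ee_pos']*1e3).round(2),'yaw',np.degrees(np.arctan2(y*y-x*x,2*x*y)).round(2),'tilt',(np.degrees([2*w,2*z])).round(2),'F',s['force'].round(1),'T',s['torque'].round(2),s['gripper_width'].round(4),s['q'][6].round(2));return s
E
python3 - <<'E'
from h import *
st()
M=cam('wrist');im=manip.camera('wrist')
cv2.imwrite('pics/w6.png',im[:,:,::-1])
cv2.imwrite('pics/s6.png',cv2.resize(manip.camera('side')[190:310,240:400,::-1],(800,600)))
st()
E
```

```text
Traceback (most recent call last):
  File "h.py", line 22, in st
    print(s['clock'],(s['ee_pos']*1e3).round(2),'yaw',np.degrees(np.arctan2(y*y-x*x,2*x*y)).round(2),'tilt',(np.degrees([2*w,2*z])).round(2),'F',s['force'].round(1),'T',s['torque'].round(2),s['gripper_width'].round(4),s['q'][6].round(2));return s
                                                                                                                                                                                              ^^^^^^^^^^^^^^^^^^^^^^^^
AttributeError: 'float' object has no attribute 'round'
```

```bash
sed -i "s/s\['gripper_width'\].round(4)/round(s['gripper_width'],4)/" h.py
python3 - <<'E'
from h import *
st()
M=cam('wrist');im=manip.camera('wrist')
cv2.imwrite('pics/w6.png',im[:,:,::-1])
cv2.imwrite('pics/s6.png',cv2.resize(manip.camera('side')[190:310,240:400,::-1],(800,600)))
st()
E
```

```text
6.65 [505.04 117.4  129.05] yaw 116.49 tilt [-0.08 -0.1 ] F [ 0.3  0.6 -3.2] T [ 0.    0.   -0.02] 0.0224 1.65
6.75 [505.18 118.13 129.33] yaw 116.53 tilt [-0.04 -0.06] F [-0.1 -0.1 -3.9] T [-0.01  0.03  0.02] 0.0224 1.65
```

View pics/w6.png

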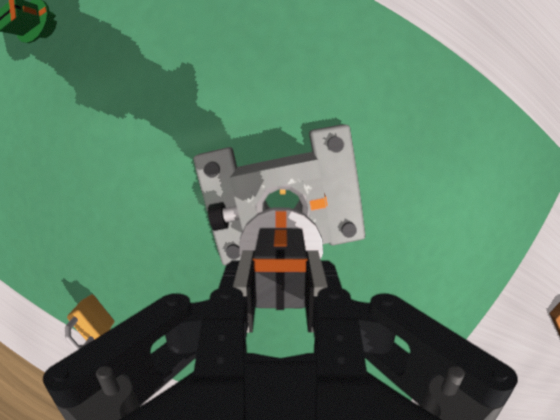

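View pics/s6.png

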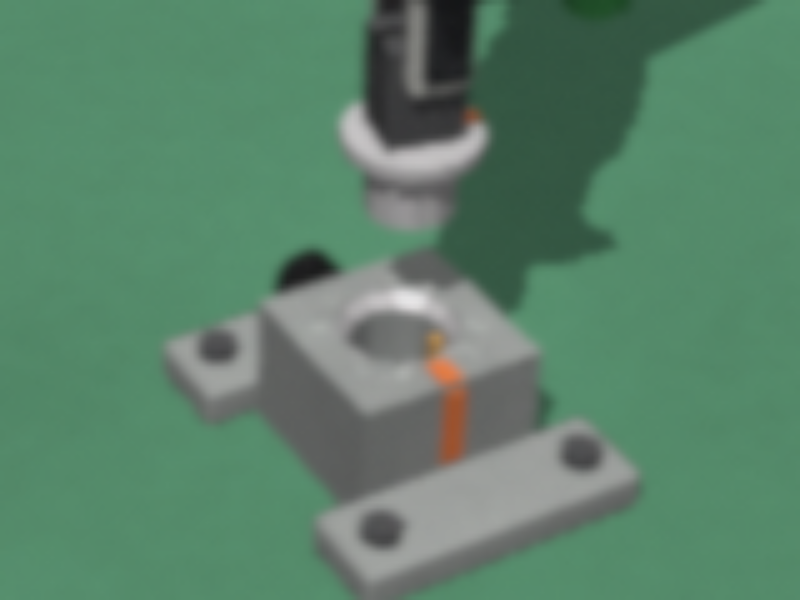

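```bash
python3 - <<'E'
from h import *
b=cv2.imread('pics/w6.png')
cv2.imwrite('pics/w6c.png',cv2.resize(b[165:255,225:345],(800,600),interpolation=cv2.INTER_CUBIC))
st();M=cam('wrist')
hsv=cv2.cvtColor(b,cv2.COLOR_BGR2HSV)
for n,(x0,x1,y0,y1) in dict(rib=(275,292,183,200),mark=(305,335,192,212),jaw=(270,292,212,235)).items():
    k=cv2.inRange(hsv[y0:y1,x0:x1],(5,120,90),(25,255,255));ys,xs=np.nonzero(k);print(n,xs.mean()+x0,ys.mean()+y0,len(xs))
r=onz('wrist',283,191,.042,M);print(r)
for bx,by in [(.5063,.12),(.507,.1203),(.5077,.1205)]: 
    v=r[:2]-[bx,by];print(np.degrees(np.arctan2(v[1],v[0]))%360,np.linalg.norm(v), proj('wrist',[bx,by,.05],M))
E
```

```text
6.75 [505.18 118.13 129.33] yaw 116.53 tilt [-0.04 -0.06] F [-0.1 -0.1 -3.9] T [-0.01  0.03  0.02] 0.0224 1.65
rib 282.27272727272725 191.5 22
mark 318.15822784810126 203.40506329113924 158
jaw 280.39719626168227 222.66355140186917 214
[0.49404363 0.11486243 0.042     ]
202.7422287466609 0.013289585908097503 [281.92944163 209.631975  ]
202.76696347237748 0.014051140370353559 [281.8721322  210.54354989]
202.43161785976505 0.014774250727642093 [281.70269387 211.40005616]
```

View pics/w6c.png

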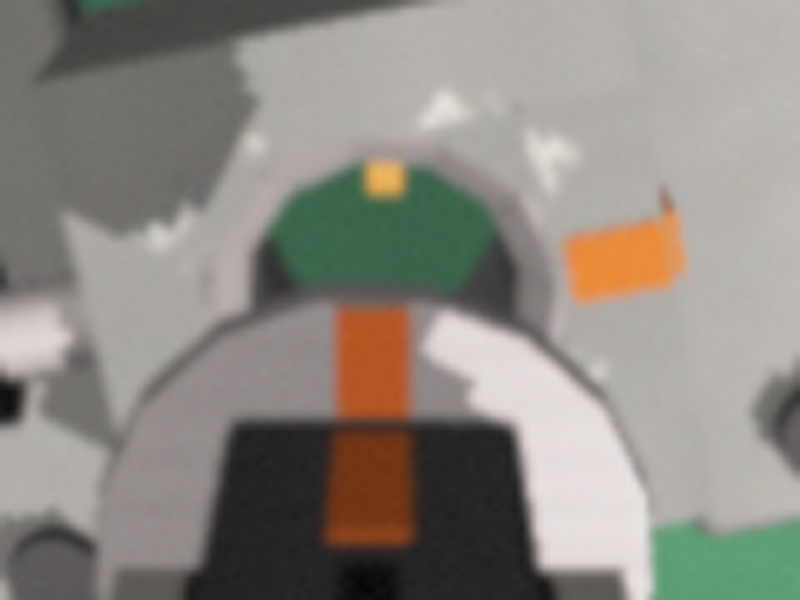

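```bash
python3 - <<'E'
from h import *
s=manip.state();M=cam('wrist')
a=np.radians(206.5);d=np.array([np.cos(a),np.sin(a)])
t=s['ee_pos'][:2]
p=onz('wrist',282.1,165+143*.15-.4,.05,M)[:2];print('bore from front chamfer edge',p-20.3e-3*d)
p=onz('wrist',282.2,165+160*.15-.4,.046,M)[:2];print('from bore wall',p-16.3e-3*d)
p=onz('wrist',282.3,191.3,.042,M)[:2];print('from rib',p-14e-3*d)
print('jaw axis',t-1.2e-3*d)
E
```

```text
bore from front chamfer edge [0.50720103 0.12055133]
from bore wall [0.50627584 0.12020821]
from rib [0.50704895 0.12071563]
jaw axis [0.50625773 0.11866154]
```

{"fn": "servo_tool", "kwargs": {
  "moves": [
    {"offset": [0.0006, 0.0015, -0.02], "turn": [0, 0, 0], "jaw": 0},
    {"offset": [0.0006, 0.0015, -0.04], "turn": [0, 0, 0], "jaw": 0},
    {"offset": [0.0006, 0.0015, -0.043], "turn": [0, 0, 0], "jaw": 0},
    {"offset": [0.0006, 0.0015, -0.043], "turn": [0, 0, 0], "jaw": 0},
    {"offset": [0.0006, 0.0015, -0.043], "turn": [0, 0, 0], "jaw": 0}
  ]
}}

```text
clock: 7.25
ee_pos: [0.5065, 0.1214, 0.0873]
orientation: [0.001, -0.231, 0.973, -0.0]
force: [0.5, 0.1, -4.1]
gripper_width: 0.0219
```

```bash
python3 - <<'E'
from h import *
st()
b=manip.camera('side')[200:290,260:380,::-1]
cv2.imwrite('pics/s7.png',cv2.resize(b,(800,600),interpolation=cv2.INTER_CUBIC))
E
```

```text
7.25 [506.55 121.42  87.33] yaw 116.66 tilt [ 0.1  -0.01] F [ 0.5  0.1 -4.1] T [ 0.05 -0.05  0.  ] 0.0219 1.63
```

View pics/s7.png

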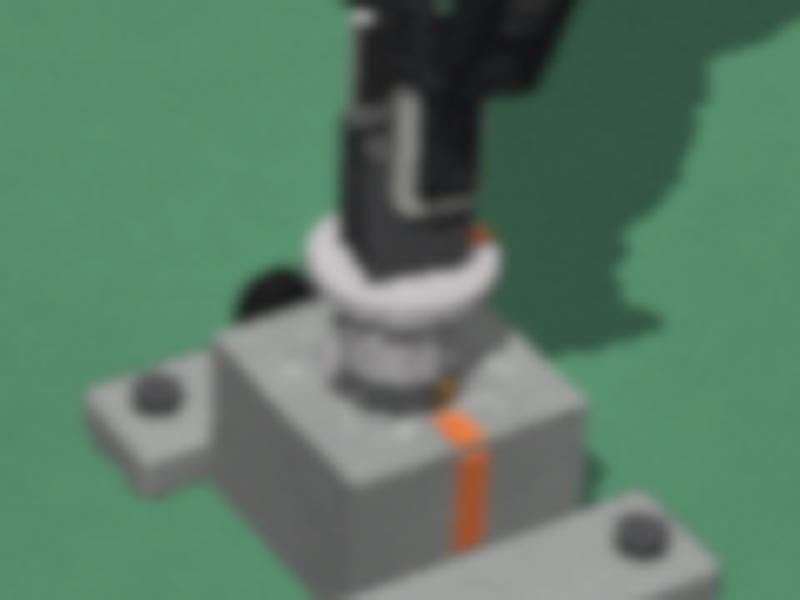

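{"fn": "servo_tool", "kwargs": {
  "moves": [
    {"offset": [-0.0003, -0.0008, -0.002], "turn": [0, 0, 0], "jaw": 0},
    {"offset": [-0.0003, -0.0008, -0.002], "turn": [0, 0, 0], "jaw": 0},
    {"offset": [-0.0003, -0.0008, -0.002], "turn": [0, 0, 0], "jaw": 0},
    {"offset": [-0.0003, -0.0008, -0.002], "turn": [0, 0, 0], "jaw": 0}
  ]
}}

```text
clock: 7.7
ee_pos: [0.5055, 0.1208, 0.0847]
orientation: [0.0, -0.231, 0.973, -0.0]
force: [-0.8, -0.5, -3.8]
gripper_width: 0.0226
```

```bash
python3 - <<'E'
from h import *
s=st();print(s['joint_vel'].round(4))
E
```

```text
7.7 [505.5  120.79  84.67] yaw 116.7 tilt [ 0.02 -0.  ] F [-0.8 -0.5 -3.8] T [-0.04  0.01 -0.  ] 0.0226 1.63
[ 0.0002  0.0028 -0.0004 -0.0001 -0.0012 -0.0015  0.0007]
```

{"fn": "servo_tool", "kwargs": {
  "moves": [
    {"offset": [0.0003, -0.0006, -0.002], "turn": [0, 0, 0], "jaw": 0},
    {"offset": [0.0003, -0.0006, -0.004], "turn": [0, 0, 0], "jaw": 0},
    {"offset": [0.0003, -0.0006, -0.005], "turn": [0, 0, 0], "jaw": 0},
    {"offset": [0.0003, -0.0006, -0.006], "turn": [0, 0, 0], "jaw": 0},
    {"offset": [0.0003, -0.0006, -0.007], "turn": [0, 0, 0], "jaw": 0}
  ]
}}

```text
clock: 8.2
ee_pos: [0.5057, 0.1202, 0.0774]
orientation: [-0.0, -0.231, 0.973, -0.0]
force: [-0.1, -0.7, -4.1]
gripper_width: 0.0224
```

{"fn": "servo_tool", "kwargs": {
  "moves": [
    {"offset": [0, 0, -0.001], "turn": [0, 0, 0], "jaw": 0},
    {"offset": [0, 0, -0.002], "turn": [0, 0, 0], "jaw": 0},
    {"offset": [0, 0, -0.002], "turn": [0, 0, 0], "jaw": 0}
  ]
}}

```text
clock: 8.5
ee_pos: [0.5056, 0.1201, 0.0753]
orientation: [-0.0, -0.231, 0.973, -0.0]
force: [0.4, -0.6, -4.0]
gripper_width: 0.0222
```

```bash
python3 - <<'E'
from h import *
s=st()
E
```

```text
8.5 [505.56 120.14  75.35] yaw 116.71 tilt [-0.02 -0.  ] F [ 0.4 -0.6 -4. ] T [ 0.03  0.   -0.06] 0.0222 1.63
```

{"fn": "servo_tool", "kwargs": {
  "moves": [
    {"offset": [0, 0, -0.001], "turn": [0, 0, 0], "jaw": 0},
    {"offset": [0, 0, -0.002], "turn": [0, 0, 0], "jaw": 0},
    {"offset": [0, 0, -0.002], "turn": [0, 0, 0], "jaw": 0}
  ]
}}

```text
clock: 8.8
ee_pos: [0.5056, 0.1201, 0.0733]
orientation: [-0.0, -0.231, 0.973, -0.0]
force: [-0.6, -0.0, -3.9]
gripper_width: 0.0225
```

{"fn": "servo_tool", "kwargs": {
  "moves": [
    {"offset": [0, 0, -0.001], "turn": [0, 0, 0], "jaw": 0},
    {"offset": [0, 0, -0.002], "turn": [0, 0, 0], "jaw": 0},
    {"offset": [0, 0, -0.002], "turn": [0, 0, 0], "jaw": 0}
  ]
}}

```text
clock: 9.1
ee_pos: [0.5056, 0.1201, 0.0713]
orientation: [-0.0, -0.231, 0.973, -0.0]
force: [0.0, 0.1, -4.5]
gripper_width: 0.0226
```

```bash
python3 - <<'E'
from h import *
s=st()
E
```

```text
9.1 [505.63 120.09  71.34] yaw 116.7 tilt [-0.02 -0.01] F [ 0.   0.1 -4.5] T [-0.04 -0.03 -0.02] 0.0226 1.63
```

{"fn": "servo_tool", "kwargs": {
  "moves": [
    {"offset": [0, 0, -0.0005], "turn": [0, 0, 0], "jaw": 0},
    {"offset": [0, 0, -0.001], "turn": [0, 0, 0], "jaw": 0},
    {"offset": [0, 0, -0.001], "turn": [0, 0, 0], "jaw": 0}
  ]
}}

```text
clock: 9.4
ee_pos: [0.5059, 0.12, 0.0705]
orientation: [0.0, -0.231, 0.973, -0.0]
force: [0.6, -0.5, -3.8]
gripper_width: 0.0224
```

{"fn": "servo_tool", "kwargs": {
  "moves": [
    {"offset": [0, 0, -0.0005], "turn": [0, 0, 0], "jaw": 0},
    {"offset": [0, 0, -0.001], "turn": [0, 0, 0], "jaw": 0},
    {"offset": [0, 0, -0.001], "turn": [0, 0, 0], "jaw": 0}
  ]
}}

```text
clock: 9.7
ee_pos: [0.5058, 0.12, 0.0695]
orientation: [0.0, -0.231, 0.973, -0.0]
force: [1.2, -0.7, -4.0]
gripper_width: 0.0222
```

{"fn": "servo_tool", "kwargs": {
  "moves": [
    {"offset": [0, 0, -0.0005], "turn": [0, 0, 0], "jaw": 0},
    {"offset": [0, 0, -0.001], "turn": [0, 0, 0], "jaw": 0},
    {"offset": [0, 0, -0.001], "turn": [0, 0, 0], "jaw": 0}
  ]
}}

```text
clock: 10.0
ee_pos: [0.5058, 0.12, 0.0684]
orientation: [0.0, -0.231, 0.973, -0.0]
force: [1.3, -0.4, -4.3]
gripper_width: 0.0225
```

{"fn": "servo_tool", "kwargs": {
  "moves": [
    {"offset": [0, 0, -0.001], "turn": [0, 0, 0], "jaw": 0},
    {"offset": [0, 0, -0.002], "turn": [0, 0, 0], "jaw": 0},
    {"offset": [0, 0, -0.002], "turn": [0, 0, 0], "jaw": 0}
  ]
}}

```text
clock: 10.3
ee_pos: [0.5058, 0.12, 0.0664]
orientation: [0.0, -0.231, 0.973, -0.0]
force: [0.8, -0.3, -3.3]
gripper_width: 0.0223
```

```bash
python3 - <<'E'
from h import *
s=st()
E
```

```text
10.3 [505.85 119.99  66.38] yaw 116.7 tilt [ 0.01 -0.02] F [ 0.8 -0.3 -3.3] T [-0.28 -0.31 -0.03] 0.0223 1.62
```

The foot is past the rib's top with no push-back, so the notch has found the rib. Continuing down gently.

{"fn": "servo_tool", "kwargs": {
  "moves": [
    {"offset": [0, 0, -0.001], "turn": [0, 0, 0], "jaw": 0},
    {"offset": [0, 0, -0.002], "turn": [0, 0, 0], "jaw": 0},
    {"offset": [0, 0, -0.003], "turn": [0, 0, 0], "jaw": 0},
    {"offset": [0, 0, -0.003], "turn": [0, 0, 0], "jaw": 0}
  ]
}}

```text
clock: 10.7
ee_pos: [0.5058, 0.12, 0.0634]
orientation: [0.0, -0.231, 0.973, -0.0]
force: [2.3, -1.1, -2.8]
gripper_width: 0.0222
```

{"fn": "servo_tool", "kwargs": {
  "moves": [
    {"offset": [0, 0, -0.001], "turn": [0, 0, 0], "jaw": 0},
    {"offset": [0, 0, -0.002], "turn": [0, 0, 0], "jaw": 0},
    {"offset": [0, 0, -0.003], "turn": [0, 0, 0], "jaw": 0},
    {"offset": [0, 0, -0.003], "turn": [0, 0, 0], "jaw": 0}
  ]
}}

```text
clock: 11.1
ee_pos: [0.5059, 0.12, 0.0604]
orientation: [0.0, -0.231, 0.973, -0.0]
force: [1.0, -0.9, -3.7]
gripper_width: 0.0224
```

```bash
python3 - <<'E'
from h import *
s=st()
E
```

```text
11.1 [505.85 120.04  60.39] yaw 116.7 tilt [ 0.01 -0.01] F [ 1.  -0.9 -3.7] T [-0.39 -0.5  -0.01] 0.0224 1.62
```

{"fn": "servo_tool", "kwargs": {
  "moves": [
    {"offset": [0, 0, -0.001], "turn": [0, 0, 0], "jaw": 0},
    {"offset": [0, 0, -0.002], "turn": [0, 0, 0], "jaw": 0},
    {"offset": [0, 0, -0.003], "turn": [0, 0, 0], "jaw": 0},
    {"offset": [0, 0, -0.003], "turn": [0, 0, 0], "jaw": 0}
  ]
}}

```text
clock: 11.5
ee_pos: [0.5058, 0.1201, 0.0573]
orientation: [0.0, -0.231, 0.973, -0.0]
force: [1.6, -1.6, -4.6]
gripper_width: 0.0224
```

{"fn": "servo_tool", "kwargs": {
  "moves": [
    {"offset": [0, 0, -0.0005], "turn": [0, 0, 0], "jaw": 0},
    {"offset": [0, 0, -0.001], "turn": [0, 0, 0], "jaw": 0},
    {"offset": [0, 0, -0.001], "turn": [0, 0, 0], "jaw": 0}
  ]
}}

```text
clock: 11.8
ee_pos: [0.5058, 0.1201, 0.0565]
orientation: [0.0, -0.231, 0.973, -0.0]
force: [2.5, -2.5, -4.5]
gripper_width: 0.0223
```

{"fn": "servo_tool", "kwargs": {
  "moves": [
    {"offset": [0, 0, -0.0005], "turn": [0, 0, 0], "jaw": 0},
    {"offset": [0, 0, -0.0005], "turn": [0, 0, 0], "jaw": 0}
  ]
}}

```text
clock: 12.0
ee_pos: [0.5058, 0.1201, 0.056]
orientation: [0.0, -0.231, 0.973, -0.0]
force: [3.2, -2.1, -4.7]
gripper_width: 0.0223
```

```bash
python3 - <<'E'
from h import *
s=st()
E
```

```text
12.0 [505.82 120.09  55.97] yaw 116.7 tilt [ 0.01 -0.01] F [ 3.2 -2.1 -4.7] T [-0.5  -0.66 -0.02] 0.0223 1.62
```

{"fn": "servo_tool", "kwargs": {
  "moves": [
    {"offset": [0.0003, -0.0002, -0.0005], "turn": [0, 0, 0], "jaw": 0},
    {"offset": [0.0003, -0.0002, -0.0005], "turn": [0, 0, 0], "jaw": 0}
  ]
}}

```text
clock: 12.2
ee_pos: [0.5059, 0.12, 0.0554]
orientation: [-0.0, -0.231, 0.973, 0.0]
force: [1.7, -1.0, -4.0]
gripper_width: 0.0222
```

{"fn": "servo_tool", "kwargs": {
  "moves": [
    {"offset": [0, 0, -0.0004], "turn": [0, 0, 0], "jaw": 0},
    {"offset": [0, 0, -0.0004], "turn": [0, 0, 0], "jaw": 0}
  ]
}}

```text
clock: 12.4
ee_pos: [0.5059, 0.1201, 0.0553]
orientation: [-0.0, -0.231, 0.973, 0.0]
force: [2.1, -0.9, -2.3]
gripper_width: 0.0222
```

{"fn": "servo_tool", "kwargs": {
  "moves": [
    {"offset": [0, 0, -0.0003], "turn": [0, 0, 0], "jaw": 0},
    {"offset": [0, 0, -0.0003], "turn": [0, 0, 0], "jaw": 0}
  ]
}}

```text
clock: 12.6
ee_pos: [0.506, 0.1201, 0.0552]
orientation: [0.0, -0.231, 0.973, -0.0]
force: [0.2, -0.9, 1.3]
gripper_width: 0.0224
```

```bash
python3 - <<'E'
from h import *
s=st()
b=manip.camera('side')[200:290,260:380,::-1]
cv2.imwrite('pics/s8.png',cv2.resize(b,(800,600),interpolation=cv2.INTER_CUBIC))
E
```

```text
12.6 [505.98 120.05  55.21] yaw 116.71 tilt [ 0.01 -0.  ] F [ 0.2 -0.9  1.3] T [-0.5  -0.24  0.03] 0.0224 1.62
```

View pics/s8.png

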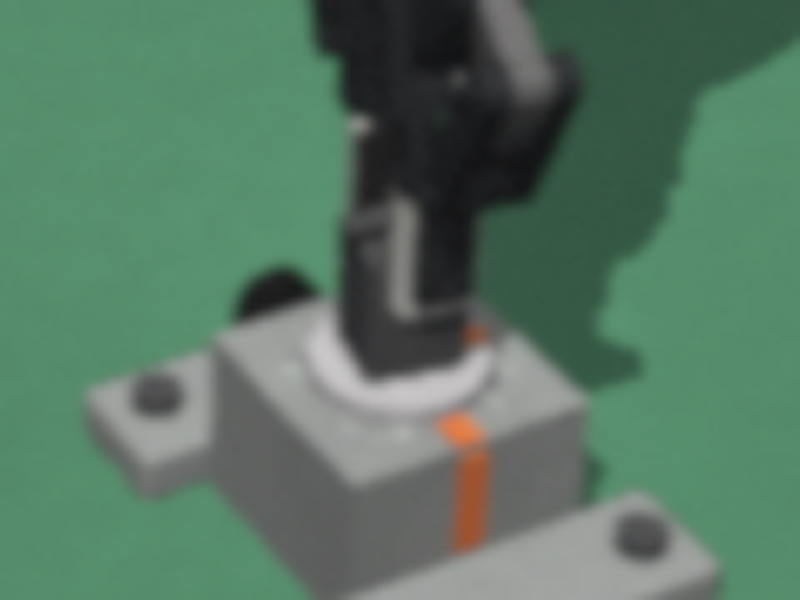

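The collar is flat on the holder's top face (crop ~400,390), at the height I predicted for home, with about 5 N of support. Releasing now.

{"fn": "servo_tool", "kwargs": {
  "moves": [
    {"offset": [0, 0, 0], "turn": [0, 0, 0], "jaw": 0.35},
    {"offset": [0, 0, 0], "turn": [0, 0, 0], "jaw": 0.45},
    {"offset": [0, 0, 0], "turn": [0, 0, 0], "jaw": 0.5},
    {"offset": [0, 0, 0], "turn": [0, 0, 0], "jaw": 0.5},
    {"offset": [0, 0, 0], "turn": [0, 0, 0], "jaw": 0.5}
  ]
}}

```text
clock: 13.15
ee_pos: [0.5058, 0.1201, 0.0547]
orientation: [-0.0, -0.231, 0.973, 0.0]
force: [0.2, 0.1, -0.4]
gripper_width: 0.0426
```

{"fn": "servo_tool", "kwargs": {
  "moves": [
    {"offset": [0, 0, 0.01], "turn": [0, 0, 0], "jaw": 0.5},
    {"offset": [0, 0, 0.03], "turn": [0, 0, 0], "jaw": 0.5},
    {"offset": [0, 0, 0.06], "turn": [0, 0, 0], "jaw": 0.5},
    {"offset": [0, 0, 0.1], "turn": [0, 0, 0], "jaw": 0.5},
    {"offset": [0, 0, 0.13], "turn": [0, 0, 0], "jaw": 0.5}
  ]
}}

```text
clock: 13.65
ee_pos: [0.5065, 0.1202, 0.1877]
orientation: [0.001, -0.231, 0.973, 0.0]
force: [0.8, 0.8, 0.4]
gripper_width: 0.0427
```

{"fn": "servo_tool", "kwargs": {
  "moves": [
    {"offset": [0, 0, 0], "turn": [0, 0, 0], "jaw": 0.5},
    {"offset": [0, 0, 0], "turn": [0, 0, 0], "jaw": 0.5},
    {"offset": [0, 0, 0], "turn": [0, 0, 0], "jaw": 0.5},
    {"offset": [0, 0, 0], "turn": [0, 0, 0], "jaw": 0.5}
  ]
}}

```text
clock: 14.05
ee_pos: [0.505, 0.1197, 0.1836]
orientation: [-0.002, -0.231, 0.973, -0.0]
force: [-0.0, -0.7, -1.1]
gripper_width: 0.0425
```

```bash
python3 - <<'E'
from h import *
s=st()
a=manip.camera('side');b=a[200:290,260:380,::-1]
M=cam('wrist');w=manip.camera('wrist')[:,:,::-1]
cv2.imwrite('pics/s9.png',np.hstack([cv2.resize(b,(400,300),interpolation=cv2.INTER_CUBIC),cv2.resize(w[130:250,200:360],(400,300),interpolation=cv2.INTER_CUBIC)]))
cv2.imwrite('pics/w9.png',w)
print(proj('wrist',[.507,.1205,.056],M))
E
```

```text
14.05 [505.   119.67 183.57] yaw 116.71 tilt [-0.17 -0.01] F [-0.  -0.7 -1.1] T [ 0.04 -0.01  0.01] 0.0425 1.66
[280.12031752 194.72577085]
```

View pics/s9.png

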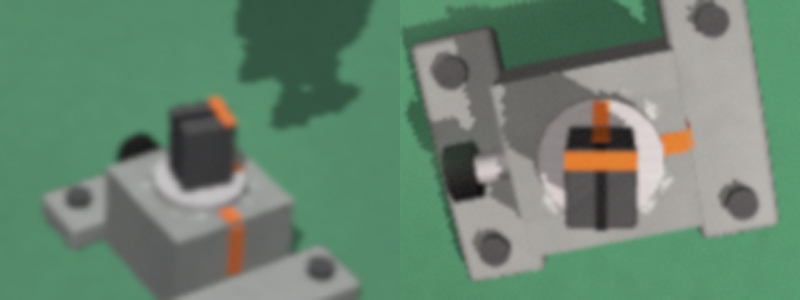

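The jaw stands upright in the bore with its collar flat on the top face, and the gripper is clear above it. The padlock, screwdriver and oil bottle weren't approached. Handing in.

```bash
python3 -c "
from rig import manip
print(manip.finish_job())"
```

```text
the job is handed in; nothing more can be done
None
```

The clamp jaw is fully home in the holder's bore and released, and I handed the job in at about 14 s of the 69 s allowed; no verdict was given.

- **What I did:** I picked the steel jaw (not the green look-alike) and gripped it across its 24 mm width, regripping 5 mm lower for a better hold. The camera showed the rib about 79° anticlockwise from the front mark, so I turned the notch to it and lowered the shank in small steps. It slid past the rib at the first try, so no feeling round was needed.
- **Forces:** Side forces on the way in reached about 4 N, and I eased them with a 0.3 mm shift. On seating, the vertical reading rose by about 5 N.
- **Last checks:** The collar met the top face at a tool height of 55.2 mm, which is what I had predicted for home. Both the side and wrist views show the collar flat, the jaw upright, and the gripper clear above it.
- **Disagreements:** My bore position estimates differed by 1–1.5 mm between cameras and views. Contact forces while lowering showed no sign that this mattered.
- **Not measured:** I did not re-measure the padlock, screwdriver and oil bottle at the end. The arm passed well above them or stayed away, and no unexpected force showed.

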